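# Open the hatchling pen gate on its sagging bolt and hold it ajar

### The arm

A 6-joint arm with a two-finger parallel gripper is mounted at the origin on the work surface. World frame = base frame: x ahead of the robot, y to its left, z up, the work surface at z = 0. Lengths are in mm, angles in rad, forces in N, time in s.
With the tool pointing down it reaches from about 375 to 975 mm from the base axis. Payload 3.8 kg.
Tool frame: the origin (TCP) lies midway between the tips of the shut fingers; the grasp point (between the pads) lies 19 mm behind it; z points along the fingers, y is the line along which they close (so a half turn about z gives the same grasp; the last joint's range is limited). The gripper opens to 88 mm and grips with 3 to 60 N. Pads are 18 mm wide; open, the fingers measure 123 mm over their backs; the gripper's body (75 mm by 187 mm) begins 45 mm behind the grasp point.
Start: joints at [1.072, 0.264, 1.604, -0, 1.274, -0.037], TCP at [300.75, 604.291, 238.706] pointing down, gripper open.
Joint ranges: [-2.63, 2.63], [-0.94, 2.18], [0.31, 2.57], [-1.31, 4.45], [0, 2.66], [-2.55, 2.55]. Speed limits (rad/s): [2.57, 2.57, 3.14, 3.14, 3.14, 3.14].

### API

Orientations are given as a unit quaternion [w, x, y, z].
In Python, from rig import sense, snapshot, get_calibration, sign_off gives the robot as it stands. The module is installed in compiled form; this text tells all that it offers.
- The arm moves only by the tool arm_command, never from a script. Its argument "plan" is a list of rows, each a list of 2 entries, a list of its own where there are three numbers: the shift along the tool's x, y, z in cm, then the turn about the tool's z in rad. In form: [[[x, y, z], twist], ...]. A call has 1 to 5 rows; each row shifts and turns the commanded pose from where the row before left it, along the tool's axes as they then stand; what a row does not reach is not made up. A row lasts 1/10 s, in which the tool goes at most 50 mm and 8.59 degrees, less where a joint would pass 70% of its speed; a pose out of reach is approached as far as the arm can. A call with a gripper value outside its range is refused whole. "gripper" is the closure in counts, from 0 (fully open) to 255 (shut), set as the call begins (left out, the last holds). The fingers move at their own pace and stop on an object; the grip force is fixed at half the most. Time passes only in rows, so rows that do not move let the fingers close. It gives the time, the measured TCP pose, the force, the opening and the grip force at its end, in the units of the state.
- sense(): the state, without advancing time (a new reading comes with each control period).
- snapshot(name): name is "side" or "top" or "wrist"; returns the picture (400x640x3 uint8, blue, green, red); there is no depth.
- get_calibration(name): a dict with "fov_y" (degrees; the focal length in pixels is half the picture's height over the tangent of half this angle, whatever the lens; pixels are square), "cx", "cy" (the principal point, pixels), "R" (3x3) and "t" (3): a world point X has camera coordinates R X + t. Camera axes: x right, y down, z forward; pixel columns grow to the right and rows downward; lengths in mm; the calibration is good to about 2 mm. A picture is of the moment at which its call begins: read the wrist's pose just before it. get_calibration takes no time and is no camera call; for the wrist camera it gives the pose at the moment of the call.
- sign_off(): hands the job in; it is judged then, once.
The state is a dict: "t": time; "joints": joint angles; "qvel": joint speeds; "joint_efforts": joint torques, N m; "eef_pos": TCP position; "tool_rot": TCP orientation; "ft_force": force on the tool from outside, world axes, zero at the start; "wrist_torque": the same for the moment, N m; "gripper_width": finger opening in mm; "finger_force": force on a finger pad.
Only numpy, scipy, OpenCV 4.12 (cv2) and the standard library are available. Lean on these libraries where they do the work, as an engineer would, in place of code of your own. Each camera call takes 0.05 s, during which the arm holds its last target. There are 200 camera calls.

### The job

The water dish in the hatchling pen is about to be changed. Flip the red cam lever on the gate bolt right over towards the hinge to free the bolt, then, without forcing it against the keeper, lift the sagging bolt by its brass knob so that its turned-down end passes over the keeper's bent-up lip while you draw it all the way back. Pull the gate open, outwards from the pen, until it stands ajar by about 10 cm at the latch side, never swinging it wide, and finish while still holding it there against its closing spring, with everything else left where it stands.

Things in the scene. Friction and masses are not known exactly. Their poses are not given: they have to be found in the camera images.
- pen: Open-topped wooden pen, 556 wide, 240 deep, walls 180 high, fixed to the table. Origin: on the table, at the middle of the gateway, on the front face. Its +x axis points into the pen (square to the closed gate), +y along the front from the latch post to the hinge post, z up. It spans y = -196 to +360. Gateway 300 wide between two posts 218 high; at y = -156 to -196 stands the latch post with the keeper, at y = +156 to +196 the hinge post. The gate's front face is at x = 0
- keeper: Steel strap loop on the front face of the latch post that takes the bolt's end. The lower edge of its mouth is bent up into a rusty lip 3 thick and 22 wide, its middle 12 beyond the gate's free edge (pen y = -162); the lip's top stands 6.5 above the bottom of the bolt's turned-down end while the bolt hangs low. Loop: outer size 28 out from the post, reaches 24 above the low bolt's axis. Origin: pen x 0, y 0, height 190, pen axes
- gate (a joint): Angle of the gate about its upright hinge, rad: 0 shut, growing as it opens towards -x of the pen (at +pi/2 square out). Wooden gate with wire mesh, 300 wide, 20 thick, top edge at height 214, 0.9 kg. A hinge spring pulls it shut (0.4 N m when shut, 0.56 N m at 0.32 rad, about 2.3 N at the knob); it does not stay open by itself. Opening at the free edge: 65 mm at 0.215 rad, 97 mm at 0.32 rad, 130 mm at 0.43 rad
- gate_hinge (a point): Point on the gate's upright hinge axis at the height of the low bolt (190): pen x 0, y +153. Its axes turn with the gate: shut they are the pen's axes
- gate_edge (a point): Top front corner of the gate's free edge, height 214, 303 from the hinge axis
- bolt (a joint): How far the bolt is drawn back along the gate towards the hinge, m: 0 fully shot, at most 0.045. From 0.034 on its end is clear of the latch post and the gate can swing. It slides with about 1.2 N of friction. While it hangs low its turned-down end meets the keeper's lip after about 10 mm of draw
- bolt_lift (a joint): How far the bolt is lifted in its tall worn guides, m: 0 hanging low, at most 0.014; it falls back by its weight (0.24 kg) when let go. It must be lifted at least 0.008 while its end passes the lip (draw 0.010 to 0.026). With the cam lever locked it lifts only 1.5 mm
- bolt_knob (a point): Centre of the bolt's brass knob: a cylinder 20 in diameter and 26 long that points out from the gate (pen -x), its middle 47 out from the gate's front face, at height 190 while the bolt hangs low (24 under the gate's top edge). With the bolt shot it is 36 from the gate's free edge. The guides and cam fork beside it stand out at most 28 from the face. It moves with the bolt and with the gate; axes as the gate's
- bolt_nose (a point): Lowest point of the bolt's turned-down end: 65 from the knob away from the hinge, 13 under the rod's axis; the end is 10 wide and hangs 8 below the 10 mm rod
- cam (a joint): Cam lever on the rear guide, rad: 0 the red handle stands upright and the cam holds the bolt down (locked); about pi/2 the handle lies level, pointing to the hinge along the top of the gate (bolt free). Range 0 to 1.6; the bolt is free from 1.2 on. It stays where left (friction 0.07 N m)
- cam_pivot (a point): Pivot pin of the cam lever: pen x -16, y -25 (gate shut), height 218, 4 above the gate's top edge; the pin lies along the pen's x. 89 from the shot bolt's knob, towards the hinge
- cam_tip (a point): End of the red cam handle, 60 from the pivot; handle 14 wide (along the pin) and 10 thick
- water_dish: Terracotta dish 90 across, 22 high, loose in the pen: leave alone
- basking_slab: Grey stone slab 90 by 70, 26 high, loose in the pen: leave alone
- tub_green: White round tub, 72 across, 75 high, green lid, origin under its centre: leave alone
- tub_blue: White round tub, 72 across, 75 high, blue lid: leave alone
- tub_yellow: White round tub, 72 across, 75 high, yellow lid: leave alone
- calcium_bottle: White bottle 54 across, 150 high, red cap: leave alone
- feed_bowl: Steel bowl 100 across, 45 high: leave alone

How it is judged (in metres and radians):
On the way, in this order (a step that is already met when the one before it is completed fails the run):
1. the cam lever is flipped over, so the bolt is free (value of joint cam above 1.2 rad), for 0.2 s.
2. the bolt is lifted over the keeper's lip and drawn back clear of the latch post (value of joint bolt above 0.034 m), for 0.1 s.
At the end, for the whole second after the job is handed in: The gate stands still at 0.215 to 0.43 rad (65 to 130 mm open at its free edge), held there by the robot's fingers (at least 0.5 N on the gate or its bolt), the bolt still drawn back by 30 mm or more and the cam lever still flipped (over 1.1 rad) (value of joint gate between 0.215 and 0.43 rad and velocity of joint gate between -0.06 and 0.06 rad/s and value of joint bolt above 0.03 m and value of joint cam above 1.1 rad and contact force between the fingers and gate above 0.5 N); the arm keeps its last pose, push and grip.
It fails at once if the bolt is forced against the keeper (over 40 N) (contact force between keeper and anything else above 40 N).
It fails at once if the gate is swung wide (over 0.55 rad, 165 mm) (value of joint gate above 0.55 rad).
It fails at once if a bystander is disturbed (moved over 30 mm) (distance of any of water_dish, basking_slab, tub_green, tub_blue, tub_yellow, calcium_bottle, feed_bowl from where it was at the start of the episode above 0.03 m).
It also fails if it takes over 45 s, if anything falls off the work surface, if the arm or the gripper's body presses on something with over 40 N, if the wrist force passes 120 N, or if a joint passes its speed limit or range.

## Working session

There is one attempt and no reset: what is moved stays moved. The work goes in short steps, Python scripts to look and compute and a tool call to move; the robot and the scene stay as the last step left them, time stands still between calls to the robot, and variables do not carry over. Pictures are saved under pics/ and viewed, at most 10 in all, crops included, and the job is handed in when it is done.

Besides the shell and the picture viewer there is one more tool, called after ">>>" as name(argument=value, ...), one argument or row to a line, values as JSON. arm_command: Moves the arm, as the interface text tells. Its arguments: {"type":"object","properties":{"plan":{"type":"array","items":{"type":"array"}},"gripper":{"type":"number"}},"required":["plan"]}

```bash
mkdir -p pics; python3 - <<'E'
from rig import *
import cv2,numpy as np
s=sense();print(s)
for n in ["side","top","wrist"]:
    c=get_calibration(n);print(n,c)
    cv2.imwrite(f"pics/{n}0.png",snapshot(n))
E
```

```text
{'t': 0.0, 'joints': array([ 1.07207861e+00,  2.64750831e-01,  1.60533878e+00, -2.23283131e-05,
        1.27370790e+00, -3.69096667e-02]), 'qvel': array([ 1.34472176e-04,  7.00237401e-04,  1.23390473e-03,  8.65511084e-04,
        6.64962730e-04, -7.25019253e-05]), 'joint_efforts': array([ 2.15648448e-03, -5.02104414e+01, -3.56875312e+01,  7.30006769e-02,
        2.94921559e-02, -1.72690070e-04]), 'eef_pos': array([300.43733163, 603.67107979, 237.40859144]), 'tool_rot': array([-2.81437978e-04,  2.28854317e-01,  9.73460059e-01, -1.06595397e-03]), 'ft_force': array([0.22310767, 0.74376399, 0.22504836]), 'wrist_torque': array([-0.09736378, -0.00094584,  0.01501275]), 'finger_force': 0.0, 'gripper_width': 88.28899698061858}
side {'fov_y': 45.326010348089596, 'cx': 312.79094487076014, 'cy': 194.49729357174309, 'R': array([[ 0.97127307, -0.23786157, -0.00710577],
       [-0.18810253, -0.74911441, -0.63517324],
       [ 0.14576027,  0.61826327, -0.77233702]]), 't': array([-556.40742522,  212.02304015, 1418.0646686 ])}
top {'fov_y': 42.37506210155268, 'cx': 314.5833586939129, 'cy': 199.0722490209011, 'R': array([[ 0.01590155, -0.99984902, -0.00700529],
       [-0.99235063, -0.01492369, -0.12254597],
       [ 0.12242292,  0.00890037, -0.99243811]]), 't': array([  -4.71976142,  577.53100066, 1866.50232073])}
wrist {'fov_y': 59.21305498393513, 'cx': 319.66779060982543, 'cy': 201.55721053141477, 'R': array([[ 0.44489937,  0.8955781 , -0.00210276],
       [ 0.85640618, -0.42475063,  0.29352231],
       [ 0.261979  , -0.13238871, -0.95594991]]), 't': array([-674.21259342,  -41.28044059,  389.91280219])}
```

View pics/side0.png

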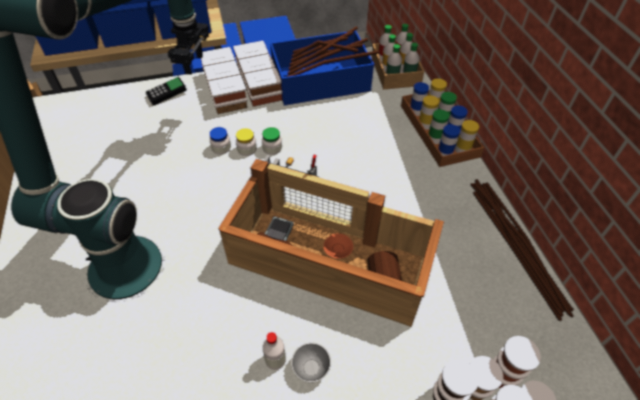

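View pics/top0.png

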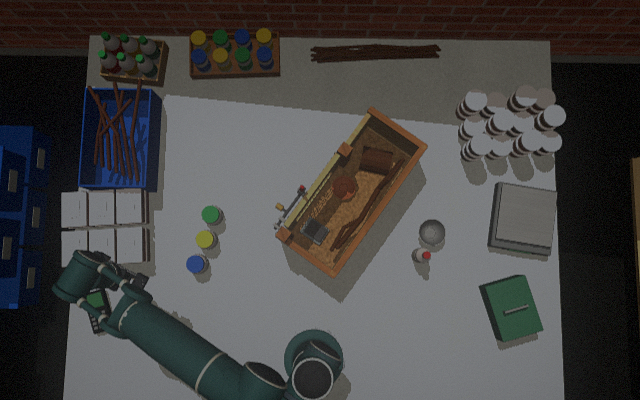

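The gate front runs in the top view from the latch post at about (285,235) to the hinge post at about (345,150). The red lever is near (302,188) and the knob near (280,207). I'll enlarge both views.

```bash
python3 - <<'E'
import cv2,numpy as np
a=cv2.imread("pics/top0.png")[95:285,255:440];b=cv2.imread("pics/side0.png")[140:320,215:445]
a=cv2.resize(a,None,fx=3.1,fy=3.1,interpolation=cv2.INTER_CUBIC);a=cv2.convertScaleAbs(a,alpha=1.6)
b=cv2.resize(b,None,fx=3.3,fy=3.3,interpolation=cv2.INTER_CUBIC)
cv2.imwrite("pics/a.png",a);cv2.imwrite("pics/b.png",b)
E
```

```text
(no output)
```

View pics/a.png

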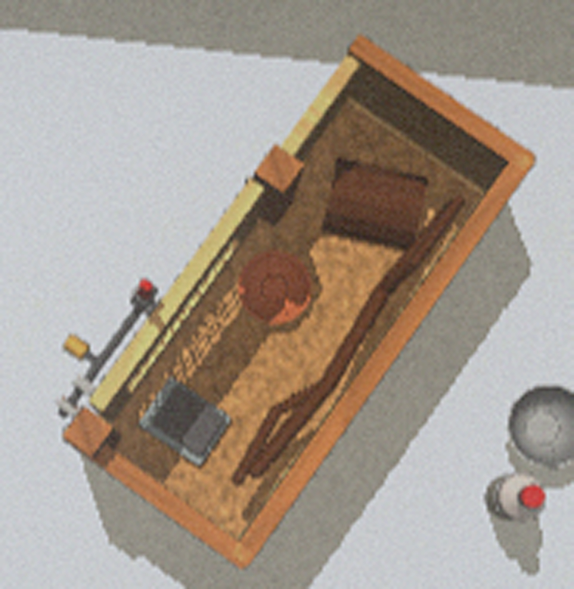

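View pics/b.png

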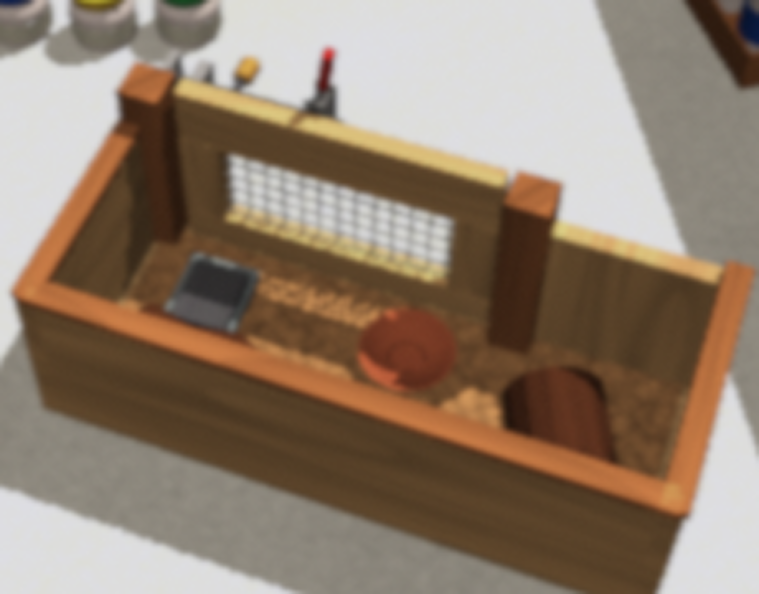

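The top crop shows the pen corners at (360,40), (533,160) and (243,568), the red tip at (146,286) and the knob at (75,346). The side crop shows the tip at (330,50), the knob at (248,70) and the post tops. I'll fit the pen pose to these points.

```bash
cat > h.py <<'E'
import numpy as np
from rig import *
from scipy.spatial.transform import Rotation as Ro
def proj(c,X,h=400):
    f=h/2/np.tan(np.radians(c["fov_y"])/2); p=c["R"]@np.asarray(X,float)+c["t"]
    return np.array([c["cx"]+f*p[0]/p[2],c["cy"]+f*p[1]/p[2]])
def ray(c,uv,h=400):
    f=h/2/np.tan(np.radians(c["fov_y"])/2)
    d=c["R"].T@np.array([(uv[0]-c["cx"])/f,(uv[1]-c["cy"])/f,1]); return -c["R"].T@c["t"],d/np.linalg.norm(d)
def W(p,P):
    x,y,a=p; return np.array([x+np.cos(a)*P[0]-np.sin(a)*P[1],y+np.sin(a)*P[0]+np.cos(a)*P[1],P[2]])
E
python3 - <<'E'
from h import *
from scipy.optimize import least_squares
T=[((0,-196,218),(64,435)),((0,-156,218),(88,409)),((240,-196,180),(243,568)),((240,360,180),(534,160)),((0,360,180),(360,40)),((0,196,218),(281,146)),((0,156,218),(257,180)),((-16,-25,276),(146,287)),((-47,-114,190),(75,346))]
S=[((0,-196,218),(140,66)),((0,-156,218),(175,76)),((0,156,218),(514,174)),((0,196,218),(561,184)),((240,-196,180),(15,293)),((240,360,180),(687,513)),((0,360,180),(752,268)),((-16,-25,276),(330,51)),((-47,-114,190),(248,70))]
ct,cs=get_calibration("top"),get_calibration("side")
def res(p): return np.array([proj(ct,W(p,P))-(np.array(u)/3.1+(254.7,94.7)) for P,u in T]+[proj(cs,W(p,P))-(np.array(u)/3.3+(214.7,139.7)) for P,u in S])
best=min((least_squares(lambda p:res(p).ravel(),(700,100,a),loss="soft_l1") for a in np.arange(-3,3,1)),key=lambda r:r.cost)
p=best.x;print(p,np.degrees(p[2]),best.cost);print(res(p).round(1).tolist())
np.save("pen.npy",p)
for n,P in dict(knob=(-47,-114,190),piv=(-16,-25,218),tip=(-16,-25,278),hinge=(0,153,190)).items(): print(n,W(p,P).round(1))
E
```

```text
[594.44472597  17.84167788  -2.18413493] -125.14171317379852 15.457860146180662
[[-0.1, -0.2], [-0.7, -1.6], [0.7, -0.2], [1.4, -0.6], [0.5, -1.6], [-0.9, -1.0], [-0.1, -2.6], [-0.4, 0.7], [0.3, 1.1], [-1.8, -1.6], [0.0, -1.1], [1.0, -1.0], [0.9, 0.0], [-1.6, 0.1], [-0.5, 1.5], [0.3, 0.4], [-2.9, 0.5], [-1.8, 0.2]]
knob [528.3 121.9 190. ]
piv [583.2  45.3 218. ]
tip [583.2  45.3 278. ]
hinge [719.6 -70.2 190. ]
```

```bash
cat >> h.py <<'E'
def goal(P,th=0.0):
    "pen point P -> shift in tool axes (cm) for the TCP and twist so tool y lies along the gate opened by th"
    p=np.load("pen.npy"); s=sense(); q=s["tool_rot"]; R=Ro.from_quat([q[1],q[2],q[3],q[0]]).as_matrix()
    a=p[2]-th; yv=R.T@np.array([-np.sin(a),np.cos(a),0]); tw=np.arctan2(-yv[0],yv[1])
    tw=(tw+np.pi/2)%np.pi-np.pi/2
    e=s["eef_pos"]; a=p[2]; d=e[:2]-p[:2]
    pen=np.array([np.cos(a)*d[0]+np.sin(a)*d[1],-np.sin(a)*d[0]+np.cos(a)*d[1],e[2]])
    print("t",round(s["t"],2),"pen tcp",pen.round(1),"shift cm",(R.T@(W(p,P)-e)/10).round(2),"twist",tw.round(3),"toolz",R[:,2].round(3),"F",s["ft_force"].round(1),"w",round(s["gripper_width"],1),"ff",round(s["finger_force"],1))
    return R
E
```

>>> arm_command(
  plan=[
    [[0,0,-2],0.15],
    [[0,0,-2],0.15],
    [[0,0,-2],0.15],
    [[0,0,-2],0.15],
    [[0,0,0],0.15],
  ],
  gripper=255,
)

```text
t: 0.65
eef_pos: [301.4, 605.6, 322.6]
tool_rot: [-0.0, 0.572, 0.82, 0.003]
ft_force: [0.0, 0.8, 0.3]
gripper_width: 50.0
finger_force: 0.0
```

>>> arm_command(
  plan=[
    [[0,0,0],0.15],
    [[0,0,0],0.15],
    [[0,0,0],0.15],
    [[0,0,0],0.15],
    [[0,0,0],0.15],
  ],
)

```text
t: 1.15
eef_pos: [300.6, 604.1, 318.1]
tool_rot: [0.0, 0.833, 0.554, -0.0]
ft_force: [0.3, 0.5, -0.2]
gripper_width: 10.2
finger_force: 0.0
```

```bash
python3 -c "
from h import *
goal((-16,-75,315))"
```

```text
t 1.15 pen tcp [-310.3 -577.7  318.1] shift cm [-39.52  42.79   0.35] twist 0.216 toolz [-0.    -0.001 -1.   ] F [ 0.3  0.5 -0.2] w 10.2 ff 0.0
```

>>> arm_command(
  plan=[
    [[-3,3.3,0],0],
    [[-3,3.3,0],0],
    [[-3,3.3,0],0],
    [[-3,3.3,0],0],
    [[-3,3.3,0],0],
  ],
)

```text
t: 1.65
eef_pos: [396.4, 401.0, 318.3]
tool_rot: [0.0, 0.831, 0.556, -0.0]
ft_force: [-0.2, 0.0, 0.3]
gripper_width: 0.3
finger_force: 0.0
```

>>> arm_command(
  plan=[
    [[-3,3.3,0],0],
    [[-3,3.3,0],0],
    [[-3,3.3,0],0],
    [[0,0,0],0.11],
    [[0,0,0],0.11],
  ],
)

```text
t: 2.15
eef_pos: [453.9, 280.0, 318.5]
tool_rot: [0.0, 0.889, 0.458, -0.0]
ft_force: [0.4, -0.6, -0.2]
gripper_width: 0.7
finger_force: 0.0
```

```bash
python3 - <<'E'
from h import *
import cv2
goal((-16,-75,315))
p=np.load("pen.npy");c=get_calibration("wrist")
I=snapshot("wrist")
for P in [(-47,-114,190),(-16,-25,278),(-16,-25,218),(0,-150,214),(0,-196,218),(0,-156,218)]: print(P,proj(c,W(p,P)).round(0))
cv2.imwrite("pics/w1.png",I)
E
```

```text
t 2.15 pen tcp [-133.5 -265.8  318.5] shift cm [-11.65  19.15   0.35] twist -0.005 toolz [-0. -0. -1.] F [ 0.4 -0.6 -0.2] w 0.7 ff 0.0
(-47, -114, 190) [492. 286.]
(-16, -25, 278) [681. 396.]
(-16, -25, 218) [610. 336.]
(0, -150, 214) [455. 350.]
(0, -196, 218) [403. 353.]
(0, -156, 218) [450. 353.]
```

View pics/w1.png

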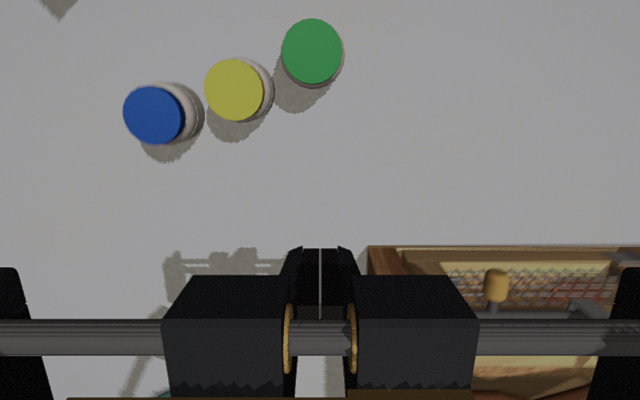

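The knob is at (496,285) in the wrist view, against a predicted (492,286), so the fit is good to about 3 mm. Next I move to the push start.

>>> arm_command(
  plan=[
    [[-2.3,3.8,0],0],
    [[-2.3,3.8,0],0],
    [[-2.3,3.8,0],0],
    [[-2.4,3.8,0],0],
    [[-2.4,3.8,0],0],
  ],
)

```text
t: 2.7
eef_pos: [542.1, 75.7, 318.6]
tool_rot: [-0.0, 0.886, 0.463, 0.0]
ft_force: [0.5, 0.2, -0.9]
gripper_width: 0.5
finger_force: 0.0
```

>>> arm_command(
  plan=[
    [[0,0,2],0],
    [[0,0,2],0],
    [[0,0,2],0],
    [[0,0,0],0],
  ],
)

```text
t: 3.1
eef_pos: [539.6, 76.7, 255.0]
tool_rot: [-0.001, 0.887, 0.462, -0.003]
ft_force: [-0.3, -0.2, -0.9]
gripper_width: 0.6
finger_force: 0.0
```

```bash
python3 - <<'E'
from h import *
import cv2
goal((-16,-50,255))
p=np.load("pen.npy")
for n in ("wrist","top","side"):
    c=get_calibration(n);I=snapshot(n)
    cv2.imwrite(f"pics/{n}2.png",I)
    H=cv2.cvtColor(I,cv2.COLOR_BGR2HSV)
    m=(((H[...,0]<6)|(H[...,0]>172))&(H[...,1]>170)&(H[...,2]>60)).astype(np.uint8)
    k,l,st,ce=cv2.connectedComponentsWithStats(m)
    print(n,[(st[i].tolist(),ce[i].round(1).tolist()) for i in range(1,k) if st[i][4]>5], "pred tip/mid",proj(c,W(p,(-16,-25,278))).round(1),proj(c,W(p,(-16,-25,255))).round(1),"knob",proj(c,W(p,(-47,-114,190))).round(1))
E
```

```text
t 3.1 pen tcp [-16.6 -78.7 255. ] shift cm [-0.07  2.87 -0.01] twist 0.004 toolz [-0.007 -0.001 -1.   ] F [-0.3 -0.2 -0.9] w 0.6 ff 0.0
wrist [([418, 234, 61, 68, 1931], [448.2, 264.9])] pred tip/mid [453.2 296.8] [435.3 269. ] knob [261.9 171.3]
top [] pred tip/mid [301.3 187.9] [301.6 188.9] knob [279.2 207.4]
side [([379, 46, 4, 9, 24], [380.5, 49.7]), ([268, 333, 8, 10, 68], [271.3, 337.7])] pred tip/mid [311.8 155.1] [311.9 160.9] knob [288.  161.1]
```

View pics/wrist2.png

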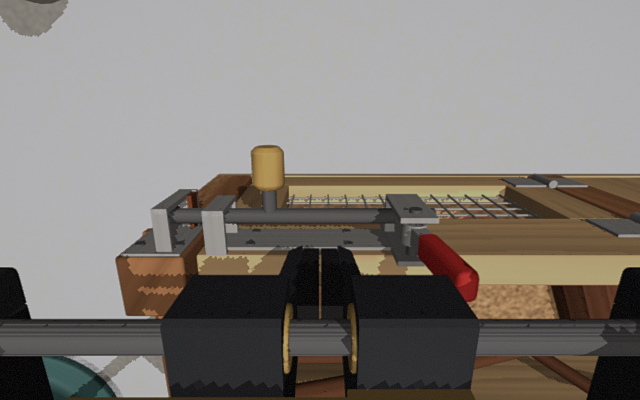

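The wrist view shows the knob at (267,168) and the red handle running from (423,237) to its tip at about (464,284). Both sit a few px right of and above the predictions, so I'll correct the pen pose.

```bash
python3 - <<'E'
from h import *
p=np.load("pen.npy");c=get_calibration("wrist");a=p[2];ds=[]
for P,u in [((-47,-114,190),(267,168)),((-16,-25,278),(464,284))]:
    o,d=ray(c,u);X=o+d*(P[2]-o[2])/d[2];e=(X-W(p,P))[:2];ds.append(e)
    print(np.cos(a)*e[0]+np.sin(a)*e[1],-np.sin(a)*e[0]+np.cos(a)*e[1])
p[:2]+=np.mean(ds,0);np.save("pen.npy",p);print(p)
goal((-16,-25,255))
E
```

```text
-3.390395385394838 4.703641199657878
-4.773228359615298 7.482739761938384
[601.7768099   17.67225654  -2.18413493]
t 3.25 pen tcp [-14.4 -83.  259.5] shift cm [0.14 5.8  0.45] twist 0.004 toolz [ 0.001  0.    -1.   ] F [0.2 0.  0. ] w 0.4 ff 0.0
```

>>> arm_command(
  plan=[
    [[0,1.5,0],0],
    [[0,1.5,0],0],
    [[0,1.5,0],0],
    [[0,1.2,0.2],0],
    [[0,0.9,0.2],0],
  ],
)

```text
t: 3.75
eef_pos: [596.9, 38.2, 254.3]
tool_rot: [-0.0, 0.887, 0.461, -0.0]
ft_force: [-1.9, 1.0, 0.3]
gripper_width: 0.4
finger_force: 0.7
```

>>> arm_command(
  plan=[
    [[0,0.7,0.4],0],
    [[0,0.6,0.6],0],
    [[0,0.5,0.8],0],
    [[0,0.4,0.9],0],
    [[0,0,0],0],
  ],
)

```text
t: 4.25
eef_pos: [613.7, 26.1, 225.8]
tool_rot: [-0.0, 0.887, 0.462, -0.001]
ft_force: [-0.4, -0.1, -0.0]
gripper_width: 0.5
finger_force: 0.0
```

```bash
python3 - <<'E'
from h import *
import cv2
goal((-16,5,228))
cv2.imwrite("pics/w3.png",snapshot("wrist"))
E
```

```text
t 4.25 pen tcp [-13.7   4.9 225.8] shift cm [ 0.23  0.01 -0.22] twist 0.002 toolz [-0.002 -0.001 -1.   ] F [-0.4 -0.1 -0. ] w 0.5 ff 0.0
```

View pics/w3.png

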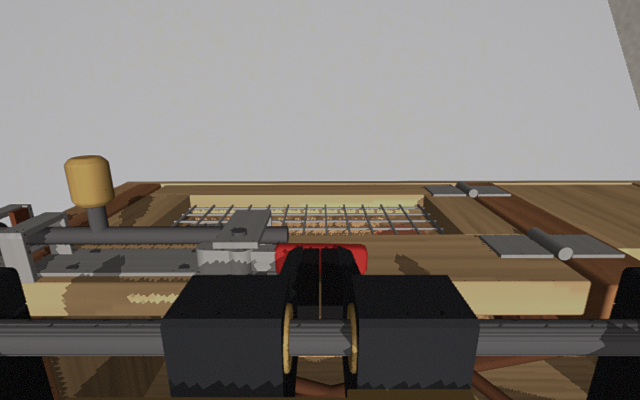

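The handle lies level, with the red bar running to about (365,255) under the fingertips. I'll raise the arm and go to the knob.

>>> arm_command(
  plan=[
    [[0,0,-3],0],
    [[0,0,-3],0],
    [[1,-3,0],0],
    [[1,-3,0],0],
    [[1,-3,0],0],
  ],
)

```text
t: 4.8
eef_pos: [557.1, 103.3, 288.5]
tool_rot: [0.0, 0.887, 0.461, 0.001]
ft_force: [0.2, 1.3, -1.1]
gripper_width: 0.2
finger_force: 0.0
```

>>> arm_command(
  plan=[
    [[0.6,-2.9,0],0],
    [[0,0,0],0],
    [[0,0,0],0],
    [[0,0,0],0],
    [[0,0,0],0],
  ],
  gripper=0,
)

```text
t: 5.3
eef_pos: [537.8, 123.5, 287.7]
tool_rot: [0.0, 0.887, 0.461, 0.0]
ft_force: [-0.1, 0.5, 0.9]
gripper_width: 38.5
finger_force: 0.0
```

```bash
python3 - <<'E'
from h import *
import cv2
goal((-49,-115,176))
c=get_calibration("wrist");p=np.load("pen.npy");I=snapshot("wrist")
H=cv2.cvtColor(I,cv2.COLOR_BGR2HSV)
print("pred knob",proj(c,W(p,(-47,-114,190))).round(1))
cv2.imwrite("pics/w4.png",I)
E
```

```text
t 5.3 pen tcp [ -49.7 -113.2  287.7] shift cm [-0.07 -0.18 11.17] twist 0.001 toolz [ 0. -0. -1.] F [-0.1  0.5  0.9] w 38.5 ff 0.0
pred knob [317.8 207. ]
```

View pics/w4.png

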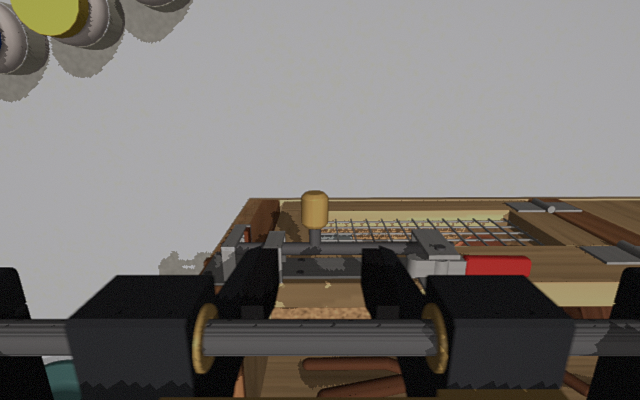

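The knob is at (315,209) between the opening fingers, within 2 mm of the prediction. Now I descend.

>>> arm_command(
  plan=[
    [[0,-0.3,1],0],
    [[0,0,2.5],0],
    [[0,0,2.5],0],
    [[0,0,2.5],0],
    [[0,0,1.5],0],
  ],
  gripper=90,
)

```text
t: 5.85
eef_pos: [533.2, 125.4, 184.6]
tool_rot: [-0.001, 0.887, 0.461, -0.002]
ft_force: [0.6, 0.2, 0.6]
gripper_width: 57.0
finger_force: 0.0
```

>>> arm_command(
  plan=[
    [[0,0,1.1],0],
    [[0,0,0],0],
    [[0,0,0],0],
  ],
)

```text
t: 6.15
eef_pos: [535.2, 126.0, 177.3]
tool_rot: [0.0, 0.887, 0.462, 0.0]
ft_force: [-0.1, -1.1, 0.7]
gripper_width: 57.4
finger_force: 0.0
```

>>> arm_command(
  plan=[
    [[0,0,0],0],
    [[0,0,0],0],
    [[0,0,0],0],
    [[0,0,0],0],
    [[0,0,0],0],
  ],
  gripper=255,
)

```text
t: 6.65
eef_pos: [534.8, 126.0, 177.0]
tool_rot: [0.0, 0.887, 0.462, 0.0]
ft_force: [0.6, -1.0, 0.5]
gripper_width: 19.3
finger_force: 19.9
```

```bash
python3 - <<'E'
from h import *
goal((-49,-115,176))
E
```

```text
t 6.65 pen tcp [ -50.  -117.1  177. ] shift cm [-0.1   0.21  0.1 ] twist 0.002 toolz [ 0.001  0.    -1.   ] F [ 0.6 -1.   0.5] w 19.3 ff 19.9
```

Gripped on the knob. I'll lift by 11 mm.

>>> arm_command(
  plan=[
    [[0,0,-0.4],0],
    [[0,0,-0.4],0],
    [[0,0,-0.3],0],
    [[0,0,0],0],
    [[0,0,0],0],
  ],
)

```text
t: 7.15
eef_pos: [534.6, 126.0, 187.8]
tool_rot: [-0.0, 0.887, 0.462, 0.0]
ft_force: [0.7, 0.0, -1.2]
gripper_width: 19.1
finger_force: 30.0
```

```bash
python3 - <<'E'
from h import *
goal((-49,-115,176))
E
```

```text
t 7.15 pen tcp [ -49.9 -117.3  187.8] shift cm [-0.09  0.23  1.18] twist 0.002 toolz [ 0.  0. -1.] F [ 0.7  0.  -1.2] w 19.1 ff 30.0
```

>>> arm_command(
  plan=[
    [[0,0.8,0],0],
    [[0,0.9,0],0],
    [[0,0.9,0],0],
    [[0,0,0],0],
  ],
)

```text
t: 7.55
eef_pos: [557.5, 110.0, 187.6]
tool_rot: [0.001, 0.887, 0.461, 0.0]
ft_force: [1.2, 0.5, -2.1]
gripper_width: 18.9
finger_force: 30.0
```

>>> arm_command(
  plan=[
    [[0,0.8,0],0],
    [[0,0.7,0],0],
    [[0,0.2,0],0],
    [[0,0,0],0],
    [[0,0,0],0],
  ],
)

```text
t: 8.05
eef_pos: [567.6, 102.9, 186.4]
tool_rot: [-0.003, 0.887, 0.462, -0.002]
ft_force: [-4.6, 8.0, -1.7]
gripper_width: 18.8
finger_force: 30.0
```

```bash
python3 - <<'E'
from h import *
import cv2
goal((-49,-115,176))
c=get_calibration("wrist");p=np.load("pen.npy");I=snapshot("wrist")
cv2.imwrite("pics/w5.png",I)
E
```

```text
t 8.05 pen tcp [-50.  -77.  186.4] shift cm [-0.1  -3.79  1.07] twist 0.002 toolz [-0.006  0.003 -1.   ] F [-4.6  8.  -1.7] w 18.8 ff 30.0
```

View pics/w5.png

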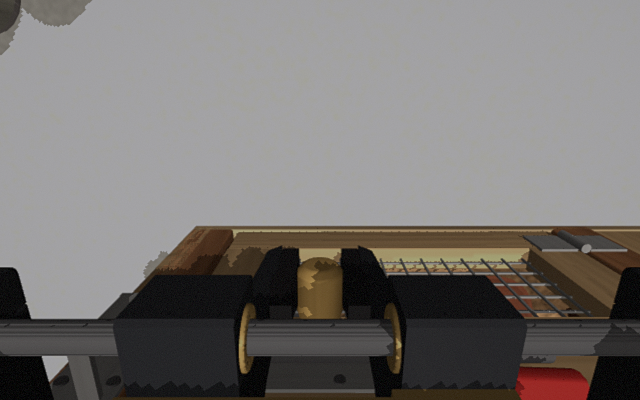

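Drawn about 40 mm up to the end stop, with 9 N of stored push. I'll ease off by 2 mm and start opening along the hinge arc.

>>> arm_command(
  plan=[
    [[0,-0.15,0],0],
    [[0,0,0],0],
    [[0.46,0.1,0],0.02],
    [[0.92,0.22,0],0.04],
    [[0,0,0],0],
  ],
)

```text
t: 8.6
eef_pos: [578.4, 112.1, 187.0]
tool_rot: [-0.001, 0.901, 0.435, -0.001]
ft_force: [-5.8, 2.1, -0.9]
gripper_width: 18.9
finger_force: 30.0
```

```bash
python3 - <<'E'
from h import *
R=goal((-49,-115,176));s=sense();print("F tool",(R.T@s["ft_force"]).round(1),"M",(R.T@s["wrist_torque"]).round(2))
E
```

```text
t 8.6 pen tcp [-63.8 -73.5 187. ] shift cm [-1.72 -4.06  1.11] twist -0.058 toolz [-0.004  0.001 -1.   ] F [-5.8  2.1 -0.9] w 18.9 ff 30.0
F tool [-2.  -5.9  0.9] M [ 0.83 -0.26  0.01]
```

>>> arm_command(
  plan=[
    [[0.92,0.15,0],0.04],
    [[0.92,0.2,0],0.04],
    [[0.92,0.2,0],0.04],
    [[0.92,0.2,0],0.04],
    [[0,0,0],0],
  ],
)

```text
t: 9.1
eef_pos: [609.9, 133.2, 187.3]
tool_rot: [0.0, 0.932, 0.362, -0.001]
ft_force: [-2.1, -1.3, -1.7]
gripper_width: 19.1
finger_force: 30.0
```

>>> arm_command(
  plan=[
    [[0.92,0.2,0],0.04],
    [[0.92,0.2,0],0.04],
    [[0.46,0.1,0],0.02],
    [[0,0,0],0],
    [[0,0,0],0],
  ],
)

```text
t: 9.6
eef_pos: [629.6, 144.2, 187.4]
tool_rot: [0.0, 0.949, 0.315, -0.001]
ft_force: [-1.4, -3.0, -2.2]
gripper_width: 18.9
finger_force: 30.0
```

```bash
python3 - <<'E'
from h import *
import cv2
R=goal((-49,-115,176),0.32);s=sense();print("F tool",(R.T@s["ft_force"]).round(1),"M",(R.T@s["wrist_torque"]).round(2))
p=np.load("pen.npy");a=p[2]
d=s["eef_pos"][:2]-p[:2];q=np.array([np.cos(a)*d[0]+np.sin(a)*d[1],-np.sin(a)*d[0]+np.cos(a)*d[1]-153])
print("r",np.hypot(*q),"gate angle by TCP",np.arctan2(-q[0],-q[1])-np.arctan2(50,230))
w=snapshot("wrist");t=snapshot("top")[95:285,235:420]
t=cv2.convertScaleAbs(cv2.resize(t,(410,400),interpolation=cv2.INTER_CUBIC),alpha=1.5)
cv2.imwrite("pics/f.png",np.hstack([w[:,130:510],t]))
E
```

```text
t 9.6 pen tcp [-119.5  -50.   187.4] shift cm [-8.72 -3.98  1.16] twist 0.003 toolz [-0.001 -0.001 -1.   ] F [-1.4 -3.  -2.2] w 18.9 ff 30.0
F tool [-2.9  1.5  2.2] M [-0.14 -0.59  0.07]
r 235.58861870095126 gate angle by TCP 0.3178679933128929
```

View pics/f.png

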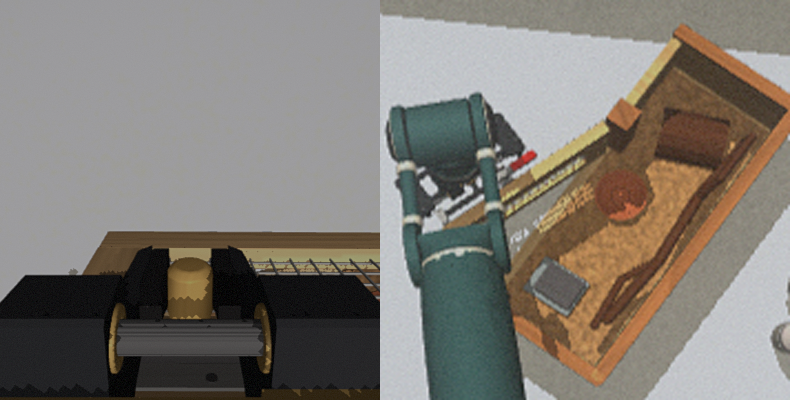

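The knob is still between the fingers at about (190,290). The top view shows the gate ajar by about 0.32 rad, and the red lever still lying flat at (522,160). Handing in.

```bash
python3 -c "
from rig import *
s=sense();print(abs(s['qvel']).max());print(sign_off())"
```

```text
0.003225553961583945
the job is handed in; nothing more can be done
None
```

I handed the job in at about 9.7 s: by my measurements the cam is flipped, the bolt is lifted over the lip and drawn back about 40 mm, and the gripper is holding the gate about 0.32 rad (roughly 97 mm) open; `sign_off()` returned no verdict.

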